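# Feel the throat of the strap gauge with the tapered shim

### The job

Throw the strap gauge's red-knobbed lever into the yellow-marked middle notch to bring the brass jaw down. Then take the tapered rosewood shim by its brass tab from the tool chest and slide it, flat on the steel anvil, nose first, square and centred, into the mouth under the jaw until it drags snugly and the needle stands in the green band, never in the red. Finish still gripping the shim there, with the needle in the green; leave the other tools where they lie.

Things in the scene. Friction and masses are not known exactly. Their poses are not given: they have to be found in the camera images.
- gauge: Strap gauge, a green cast fixture bolted to the step, 190 (x) x 160 (y) x 106 mm high without its lever. Origin: centre of its underside; z up; +x: the way the shim goes in. Its flat steel anvil, 70 mm wide (centred on y = 0), has its top 40 mm above the origin and runs from x = -90 to +60 mm. Green cheeks and a bridge (90 mm high) begin at x = -20 mm; a dial lies face up over the bridge.
- mouth (a point): Middle of the mouth at anvil height: gauge-local (-40, 0, 40) mm, gauge axes. Here the jaw's rounded nose begins; the jaw covers the anvil from here on, 66 mm wide. Throat height with the lever in its middle notch: 6 to 8.5 mm (differs each time, not told); 5 mm more in the near notch, 5 mm less in the far one.
- jaw: The brass upper jaw of the gauge, a 66 mm wide plate. It is sprung: pushed up by the shim it rises up to 4.2 mm, pressing down with about 2 N at first touch and 1 N more per mm of rise. Its rise turns the dial's needle. (Origin: a point inside it, not needed.)
- lever (a joint): Lever angle, rad. Hinge axis along the gauge's y, through gauge-local x = 0, z = 60 mm. 0: near notch, leaning 0.5 rad towards -x (it starts about there). 0.5: upright, the middle notch, marked yellow. 1.0: far notch, leaning 0.5 rad towards +x. A spring detent draws it into the nearest notch; moving it over a hump takes about 4 N at the knob.
- lever_knob (a point): Centre of the lever's red knob: a cylinder 22 mm in diameter and 22 mm long, its axis along the gauge's y, 90 mm from the hinge axis, at gauge-local y = 94 mm. Nothing else within 100 mm of it stands higher than 111 mm over the step.
- needle (a joint): Dial needle angle, rad, 0 with the jaw at rest; 0.4 rad for each mm of jaw rise. Green band 0.32 to 0.96; red from 1.25.
- shim_grip (a point): Centre of the tapered shim's upright brass tab, 26 (x) x 16 (y) x 56 mm high, 28 mm above the shim's flat underside; pinch it across y. The rosewood blade, 28 mm wide, runs from it in +x; its nose is 110 mm ahead of the tab's centre. The blade is 3 mm thick at the nose, 1 mm more every 10 mm back, 13 mm at the tab. It lies on the chest's floor.
- shim_tip (a point): Middle of the shim's nose edge at its underside; same axes as the shim (x out of the nose, z up).
- shim: The tapered rosewood shim with the brass tab, 110 g. Origin: underside, below the tab's centre; x towards the nose.
- chest: Deodar tool chest, fixed, 260 (x) x 220 (y) x 45 mm high, open above, walls and floor 8 mm thick, its lid folded back flat beyond its +y side. Origin: centre of its underside.
- flat_shim: Plain flat rosewood shim without a tab, 130 x 30 x 5 mm, in the chest; leave it.
- hammer: Brass tuning hammer, 220 mm long, on the chest's lid; leave it.
- burnisher: Polished pale stone burnisher, 90 x 32 x 24 mm, on the step; leave it.
- drill: Red-handled hand drill, about 300 mm long, lying on the step; leave it.
Things that resemble listed ones, but are neither listed nor needed, are in the scene too. What is shaped like the shim but pink, purple or turquoise is not meant.

How it is judged:
On the way, in this order (a step that is already met when the one before it is completed fails the run):
1. the lever stands in the yellow-marked middle notch (within 0.12 rad) (value of joint lever between 0.38 and 0.62 rad), for 0.3 s.
2. the shim's nose has entered the mouth between anvil and jaw (x of shim_tip in the frame of gauge between -0.03 and 0.08 m and y of shim_tip in the frame of gauge between -0.03 and 0.03 m and z of shim_tip in the frame of gauge between 0.036 and 0.05 m), for 0.1 s.
At the end, for the whole second after the job is handed in: Lever within 0.12 rad of the middle notch; shim gripped (over 2 N), pressing the jaw (over 1 N), needle green (0.32-0.96 rad), nose 20 mm or more inside the mouth, within 15 mm of its middle and 5 mm of the anvil, square within 0.15 rad, level within 0.1 rad, at rest (all of step 1 and value of joint needle between 0.32 and 0.96 rad and contact force between shim and jaw above 1 N and contact force between shim and the fingers above 2 N and x of shim_tip in the frame of gauge above -0.02 m and z of shim_tip in the frame of gauge between 0.036 and 0.045 m and y of shim_tip in the frame of gauge between -0.015 and 0.015 m and angle between the x axis of shim and the x axis of gauge, either way round below 0.15 rad and angle between shim's own z axis and vertical below 0.1 rad and linear speed of shim below 0.01 m/s); the arm keeps its last pose, push and grip.
It fails at once if the shim is pushed into the mouth while the lever is out of its middle notch (x of shim_tip in the frame of gauge between -0.03 and 0.05 m and y of shim_tip in the frame of gauge between -0.04 and 0.04 m and z of shim_tip in the frame of gauge between 0.03 and 0.06 m and (value of joint lever below 0.35 rad or value of joint lever above 0.65 rad)).
It fails at once if the needle goes into the red (jaw forced) (value of joint needle above 1.25 rad).
It fails at once if another tool is shifted by more than 30 mm (distance of any of flat_shim, hammer, burnisher, drill from where it was at the start of the episode above 0.03 m).
It also fails if it takes over 64 s, if anything falls off the work surface, if the arm or the gripper's body presses on something with over 40 N, if the wrist force passes 120 N, or if a joint passes its speed limit or range.

### The arm

A 6-joint arm with a two-finger parallel gripper is mounted at the origin on the work surface. World frame = base frame: x ahead of the robot, y to its left, z up, the work surface at z = 0. Lengths are in m, angles in rad, forces in N, time in s.
With the tool pointing down it reaches from about 0.3 to 0.775 m from the base axis. Payload 14.6 kg.
Tool frame: the origin (TCP) lies at the very end of the fingers, on their centre line; the grasp point (between the pads) lies 19 mm behind it; z points along the fingers, x is the direction in which the jaws open and shut, and the axes are right-handed (so a half turn about z gives the same grasp; the last joint's range is limited). The gripper opens to 94 mm and grips with 3 to 60 N. Pads are 16 mm wide; open, the fingers measure 119 mm over their backs; the gripper's body (75 mm by 177 mm) begins 78 mm behind the grasp point.
Start: joints at [-1.224, 0.3, 1.521, -0, 1.321, -0.067], TCP at [0.221, -0.504, 0.205] pointing down, gripper open.
Joint ranges: [-3.03, 3.03], [-0.79, 2.21], [0.23, 2.52], [-1.04, 4.18], [0, 3.07], [-2.55, 2.55]. Speed limits (rad/s): [2.22, 2.22, 2.57, 3.14, 3.14, 3.14].

### API

Orientations are given as [roll, pitch, yaw] about the fixed x, y, z axes, in that order (R = Rz(yaw) Ry(pitch) Rx(roll)).
In Python, from station import ctrl gives the robot as it stands.
- The arm moves only by the shell command python3 -m inch 'ROWS' [FORCE]. ROWS is JSON, one flat list of numbers, 7 for each row, row after row: the shift along the tool's x, y, z in cm, then the turn, a rotation vector about the tool's x, y, z in rad, then the opening, from 0 (shut) to 1 (fully open). In form: [tx, ty, tz, wx, wy, wz, claw, tx, ty, tz, wx, wy, wz, claw, ...]. A call has 1 to 20 rows; each row shifts and turns the commanded pose from where the row before left it, along the tool's axes as they then stand; what a row does not reach is not made up. A row lasts 1/8 s, in which the tool goes at most 62.5 mm and 10.7 degrees, less where a joint would pass 70% of its speed; a pose out of reach is approached as far as the arm can. A call is refused whole if a number of a shift passes 6.25 or a number of a turn 0.188, either way. A call with a gripper value outside its range is refused whole. The fingers move at their own pace and stop on an object; FORCE is the grip in N (left out, the last holds). Time passes only in rows, so rows that do not move let the fingers close. It gives the time, the measured TCP pose, the force and the opening at its end, in the units of the state.
- ctrl.get_obs(): the state, without advancing time (a new reading comes with each control period).
- ctrl.camera(name): name is "side" or "top"; returns (picture, depth): 420x560x3 uint8, red, green, blue; 420x560 float32, m along the optical axis (not along the pixel's ray), 0 where there is no reading.
- ctrl.camera_params(name): a dict with "vertical_fov" (degrees; the focal length in pixels is half the picture's height over the tangent of half this angle, whatever the lens; pixels are square), "cx", "cy" (the principal point, pixels), "camera_from_world" (4x4, takes a point from world to camera coordinates). Camera axes: x right, y down, z forward; pixel columns grow to the right and rows downward; lengths in m; the calibration is good to about 2 mm. A picture is of the moment at which its call begins. camera_params takes no time and is no camera call.
- ctrl.hand_in(): hands the job in, once; it reports no verdict.
Trained networks look in the newest picture that a camera, given by its name, has taken for a name from the list of things; names that differ only in an ending like _2 or _b are one class to them, and where a whole thing is asked for, a point or a joint stands for the part that bears it (a point fixed in the world has none). Each returns a list of dicts, best first, with "score" (0 to 1); they miss things now and then, are a little off and sometimes report something else, mostly with a low value. They report only what shows in the picture. A call takes as long as a camera call. They do not tell look-alikes from the thing itself.
- ctrl.spot_in(camera, label): "bbox" ([centre column, centre row, width, height] in pixels, round what is visible of it).
- ctrl.place_of(camera, label): "centre" ([column, row] in pixels: a listed point, or the origin of a listed thing).
The state is a dict: "time_s": time; "qpos": joint angles; "joint_vel": joint speeds; "tau": joint torques, N m; "ee_pos": TCP position; "eef_rot": TCP orientation; "force": force on the tool from outside, world axes, zero at the start; "moment": the same for the moment, N m; "grip_width": finger opening in m.
Only numpy, scipy, OpenCV 4.12 (cv2) and the standard library are available. Lean on these libraries where they do the work, as an engineer would, in place of code of your own. Each camera call takes 0.05 s, during which the arm holds its last target. There are 200 camera calls.

## Working session

There is one attempt and no reset: what is moved stays moved. The work goes in short steps, Python scripts to look and compute and a shell command to move; the robot and the scene stay as the last step left them, time stands still between calls to the robot, and variables do not carry over. Pictures are saved under pics/ and viewed, about 8 in all and at most 12, crops included, and the job is handed in when it is done.

```bash
ls; mkdir -p pics
cat > h.py <<'E'
import numpy as np, cv2
from station import ctrl
from scipy.spatial.transform import Rotation as R
def snap(n):
    im,d=ctrl.camera(n); return im,d
def K(n):
    p=ctrl.camera_params(n); f=210/np.tan(np.radians(p["vertical_fov"])/2)
    return p,f,np.linalg.inv(p["camera_from_world"])
def world(n,u,v,d):
    p,f,T=K(n); return (T@np.array([(u-p["cx"])/f*d,(v-p["cy"])/f*d,d,1]))[:3]
def at_z(n,u,v,z):
    a=world(n,u,v,.1);b=world(n,u,v,1.); return a+(b-a)*(z-a[2])/(b[2]-a[2])
def pix(n,P):
    p,f,T=K(n); c=p["camera_from_world"]@np.append(P,1); return np.array([p["cx"]+f*c[0]/c[2],p["cy"]+f*c[1]/c[2]])
def cloud(n,d):
    p,f,T=K(n); v,u=np.mgrid[:420,:560]; P=np.stack([(u-p["cx"])/f*d,(v-p["cy"])/f*d,d,np.ones_like(d)],-1)@T.T; return P[...,:3]
def save(f,im,s=1): cv2.imwrite("pics/"+f,cv2.resize(im[...,::-1],None,fx=s,fy=s,interpolation=cv2.INTER_CUBIC))
E
python3 - <<'E'
from h import *
ims=[]
for n in("top","side"):
    im,d=snap(n); np.savez(n+".npz",im=im,d=d); ims.append(im)
    p,f,T=K(n); print(n,{k:p[k] for k in("vertical_fov","cx","cy")},"pos",T[:3,3].round(3),"fwd",T[:3,2].round(2),"right",T[:3,0].round(2))
    for l in("gauge","mouth","lever_knob","shim_grip","shim_tip","shim","chest","jaw"):
        for r in ctrl.place_of(n,l)[:4]:
            c=r["centre"]; u,v=np.clip(np.round(c).astype(int),0,[559,419]); print(l,np.round(c,1),round(r["score"],2),world(n,c[0],c[1],d[v,u]).round(3))
save("a_top.png",ims[0],1.4);save("a_side.png",ims[1],1.4)
print(ctrl.get_obs())
E
```

```text
pics
top {'vertical_fov': 44.538203894070854, 'cx': 285.54081356275174, 'cy': 204.9651489156994} pos [0.251 0.016 1.636] fwd [ 0.2   0.01 -0.98] right [ 0.06 -1.    0.  ]
gauge [350.  191.4] 0.92 [ 0.626 -0.172  0.065]
gauge [207.8 218.2] 0.71 [0.525 0.276 0.003]
mouth [349.  196.7] 0.83 [ 0.616 -0.173  0.036]
lever_knob [322.7 192.5] 0.68 [ 0.597 -0.081  0.151]
shim_grip [187. 221.] 0.76 [0.506 0.335 0.039]
shim_grip [179.9 284. ] 0.74 [0.251 0.016 1.636]
shim_grip [128.2 265.3] 0.73 [0.355 0.497 0.061]
shim_grip [233.  130.8] 0.6 [0.81  0.213 0.049]
shim_tip [141.6 299.4] 0.91 [0.255 0.46  0.001]
shim_tip [250.5 158.7] 0.88 [0.732 0.153 0.005]
shim_tip [186. 187.] 0.84 [0.622 0.355 0.009]
shim_tip [350.2 189.6] 0.69 [0.251 0.016 1.636]
shim [175.3 283.1] 0.77 [0.31  0.349 0.056]
shim [229.8 131.4] 0.73 [0.807 0.223 0.048]
shim [133.2 266.4] 0.71 [0.355 0.492 0.023]
shim [190.4 219.4] 0.67 [0.516 0.33  0.014]
chest [206.2 217.8] 0.56 [0.525 0.281 0.007]
jaw [321.1 193.6] 0.42 [ 0.628 -0.086  0.004]
side {'vertical_fov': 50.02671756042317, 'cx': 283.18855312661873, 'cy': 216.56961075
[... 766 characters left out ...]
.4] 0.8 [0.507 0.34  0.064]
{'time_s': 0.9, 'qpos': array([-1.22360012e+00,  2.99886535e-01,  1.52104899e+00,  1.04563991e-05,
        1.32073034e+00, -6.65902223e-02]), 'joint_vel': array([-3.47227762e-05, -5.81369996e-04,  4.36939287e-04,  1.13601669e-03,
        7.04079770e-04, -1.04182802e-03]), 'tau': array([ 1.32657631e-03, -5.31651914e+01, -3.52914083e+01,  7.09625892e-02,
        2.12935178e-02, -2.38971927e-05]), 'ee_pos': array([ 0.22113523, -0.50354466,  0.20543222]), 'eef_rot': array([-3.14157767e+00,  7.23825253e-05, -1.15701248e+00]), 'force': array([0.7485374 , 0.34837761, 0.25832555]), 'moment': array([-0.00028156, -0.07122637, -0.00351564]), 'grip_width': 0.0939774806457658}
```

View pics/a_top.png

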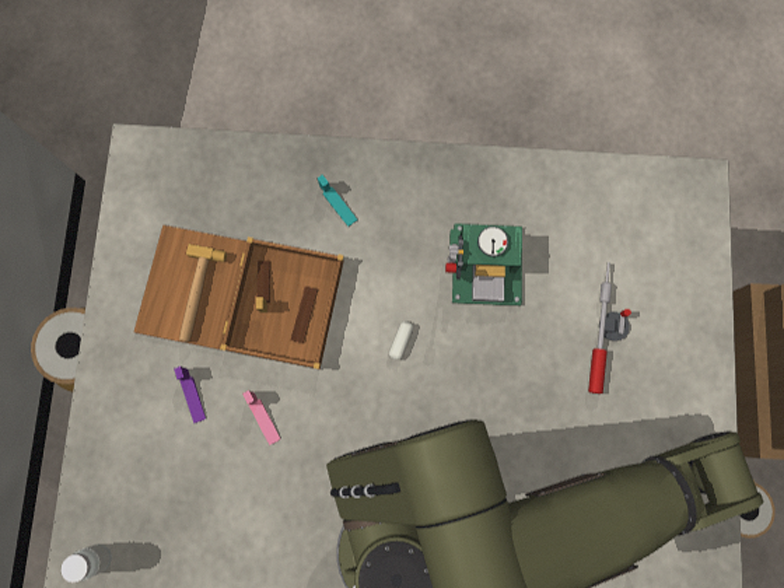

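View pics/a_side.png

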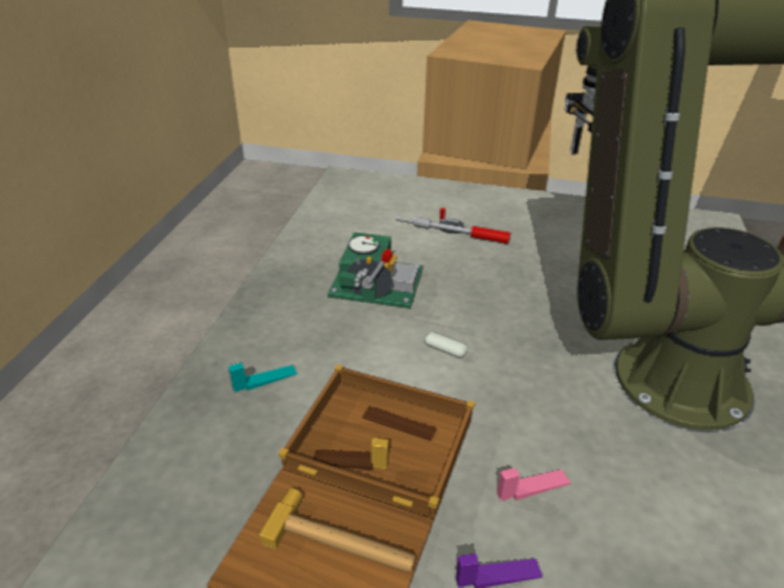

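Top view: the gauge is at (488,265)/1.4, mouth facing the robot, with its red knob at (452,267)/1.4. The candidates shaped like the shim are brass-tab rosewood in the chest (260,302), turquoise (323,185), purple (182,373) and pink (250,398). Only the one in the chest fits, being rosewood with a brass tab. The tabless piece in the chest at (305,315) is flat_shim. Next I'll measure the poses and check with an enlarged crop.

Run:
```python
from h import *
out=[]
for n in("top","side"):
    z=np.load(n+".npz"); im,d=z["im"],z["d"]; P=cloud(n,d); ok=d>0
    hsv=cv2.cvtColor(im,cv2.COLOR_RGB2HSV); X,Y,Z=P[...,0],P[...,1],P[...,2]
    g=ok&(hsv[...,0]>60)&(hsv[...,0]<88)&(hsv[...,1]>90)&(X>.45)&(X<.8)&(Y>-.35)&(Y<0)
    print(n,"green",g.sum(),np.percentile(Z[g],[1,10,50,90,99]).round(3))
    r=cv2.minAreaRect(P[g][:,:2].astype(np.float32)*1000);print("rect",np.round(r[0],1),np.round(r[1],1),round(r[2],2))
    red=ok&((hsv[...,0]<6)|(hsv[...,0]>174))&(hsv[...,1]>170)&(X>.5)&(X<.72)&(Y>-.15)&(Y<0)&(Z>.08)
    print("knob",red.sum(),P[red].mean(0).round(4),P[red].min(0).round(3),P[red].max(0).round(3))
    box=ok&(X>.36)&(X<.7)&(Y>.2)&(Y<.44)
    br=box&(hsv[...,0]>17)&(hsv[...,0]<30)&(hsv[...,1]>130)&(Z>.03)&(Z<.09)&(abs(X-.507)<.03)&(abs(Y-.342)<.03)
    print("tab",br.sum(),P[br].mean(0).round(4),P[br].min(0).round(3),P[br].max(0).round(3))
    dk=box&(im.sum(-1)<170)&(Z<.03)&(Z>.005); 
    k,lab,st,ce=cv2.connectedComponentsWithStats(dk.astype(np.uint8))
    for i in range(1,k):
        if st[i,4]>60: 
            q=P[lab==i]; r=cv2.minAreaRect(q[:,:2].astype(np.float32)*1000); print("dark",st[i],q.mean(0).round(3),np.round(r[0],1),np.round(r[1],1),round(r[2],1))
    if n=="top":
        c=[im[165:265,155:250],im[150:225,315:385]]
    else: c=[im[260:350,195:345],im[160:222,230:310]]
    out.append(np.hstack([cv2.resize(q[...,::-1],(390,290),interpolation=cv2.INTER_CUBIC) for q in c]))
cv2.imwrite("pics/b.png",np.vstack(out))
```

```text
top green 1139 [0.003 0.009 0.085 0.093 0.098]
rect [ 647.4 -164.8] [185.6 165.8] 1.83
knob 42 [ 0.6044 -0.079   0.1473] [ 0.597 -0.088  0.141] [ 0.614 -0.069  0.153]
tab 57 [0.5171 0.3368 0.0574] [0.505 0.33  0.03 ] [0.531 0.345 0.071]
dark [168 174  66  51 156] [0.608 0.346 0.019] [616.2 336. ] [120.2 243.5] 36.1
side green 865 [0.003 0.008 0.023 0.09  0.094]
rect [ 649.6 -159. ] [193.6 160. ] 5.3
knob 45 [ 0.6052 -0.0745  0.1439] [ 0.597 -0.091  0.133] [ 0.614 -0.065  0.152]
tab 187 [0.5161 0.3413 0.0523] [0.504 0.328 0.03 ] [0.53  0.347 0.067]
dark [207 275  32  49 158] [0.649 0.284 0.022] [648.  280.4] [161.3   4.5] 81.7
dark [260 291  51  23 443] [0.504 0.245 0.013] [505.7 244.4] [ 30.7 126.9] 79.3
dark [214 321  52  16 464] [0.577 0.346 0.014] [589.3 346.2] [123.2  33.1] 4.8
```

View pics/b.png

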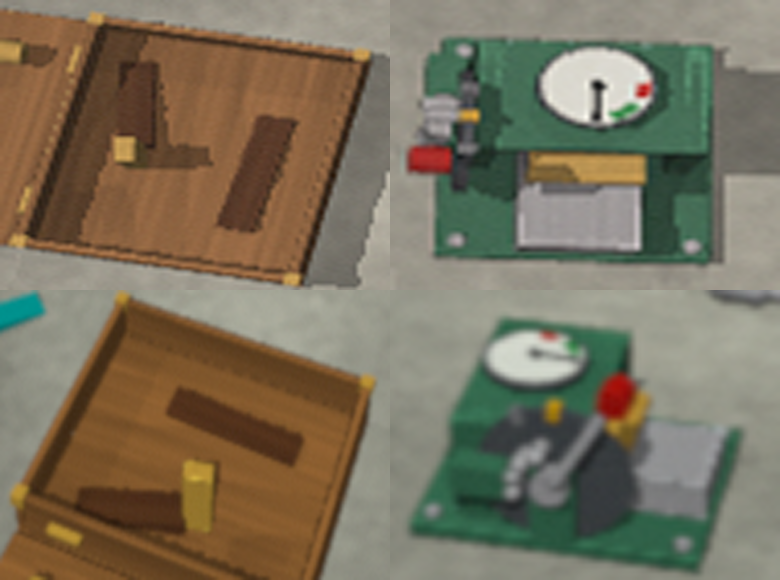

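The crop confirms the rosewood shim with its brass tab in the chest, nose towards +x. It also shows the gauge with the lever in its near notch. I'll refine the gauge pose from the anvil and base plate.

Run:
```python
from h import *
for n in("top","side"):
    z=np.load(n+".npz"); im,d=z["im"],z["d"]; P=cloud(n,d); hsv=cv2.cvtColor(im,cv2.COLOR_RGB2HSV)
    X,Y,Z=P[...,0],P[...,1],P[...,2]
    a=(d>0)&(Z>.034)&(Z<.046)&(X>.5)&(X<.64)&(Y>-.23)&(Y<-.1)&(hsv[...,1]<60)
    q=P[a]; r=cv2.minAreaRect(q[:,:2].astype(np.float32)*1000); print(n,"anvil",a.sum(),q.mean(0).round(4),np.round(r[0],1),np.round(r[1],1),round(r[2],1),np.median(q[:,2]))
    for u in np.linspace(q[:,0].min(),q[:,0].max(),6)[:-1]:
        s=q[abs(q[:,0]-u-.005)<.006]; print("  x",round(u+.005,3),"y",s[:,1].min().round(4),s[:,1].max().round(4)) if len(s) else 0
    b=(d>0)&(hsv[...,0]>60)&(hsv[...,0]<88)&(hsv[...,1]>90)&(X>.5)&(X<.8)&(Y>-.3)&(Y<-.03)&(Z<.02)
    q=P[b]; print("base z",np.median(q[:,2]),"y",np.percentile(q[:,1],[.5,99.5]).round(4),"x",np.percentile(q[:,0],[.5,99.5]).round(4))
    # front edge slope
    for y in np.arange(-.24,-.08,.03):
        s=q[abs(q[:,1]-y)<.008]; print("  y",round(y,2),"xmin",s[:,0].min().round(4)) if len(s)>3 else 0
# calibrated pixel corners
for u,v in((323.1,216.4),(372.5,218)): print(at_z("top",u,v,.008).round(4))
```

```text
top anvil 321 [ 0.5883 -0.1707  0.0395] [ 600.5 -171.6] [79.3 68.2] 1.6 0.03956602265085918
  x 0.565 y -0.2063 -0.1394
  x 0.581 y -0.2057 -0.1387
  x 0.597 y -0.2059 -0.1377
  x 0.613 y -0.2056 -0.1371
  x 0.629 y -0.1407 -0.1371
base z 0.01088945659240903 y [-0.2493 -0.0938] x [0.5552 0.7347]
  y -0.24 xmin 0.558
  y -0.21 xmin 0.5563
  y -0.18 xmin 0.5566
  y -0.15 xmin 0.5559
  y -0.12 xmin 0.5547
  y -0.09 xmin 0.5556
side anvil 251 [ 0.589  -0.1658  0.039 ] [ 590.4 -154.1] [119.5  64.6] 78.8 0.03908541138611943
  x 0.564 y -0.2109 -0.1371
  x 0.579 y -0.2097 -0.1397
  x 0.594 y -0.211 -0.1341
  x 0.608 y -0.2075 -0.1004
  x 0.623 y -0.1031 -0.1004
base z 0.01095895346155007 y [-0.2368 -0.0904] x [0.5568 0.7415]
  y -0.18 xmin 0.5581
  y -0.15 xmin 0.5578
  y -0.12 xmin 0.5568
  y -0.09 xmin 0.5577
[ 0.5519 -0.0953  0.008 ]
[ 0.5562 -0.2547  0.008 ]
```

Gauge pose: about (0.650, -0.171), yaw 0.028. That predicts the knob at (0.604, -0.078, 0.139), and I measured (0.605, -0.077), so they agree. The shim tab is at about (0.517, 0.339), yaw about 0.08. First I go above the knob.

```bash
cat >> h.py <<'E'
def go(x,y,z,yaw):
    o=ctrl.get_obs(); p=np.array(o["ee_pos"]); r=R.from_euler("xyz",o["eef_rot"]); t=R.from_euler("xyz",[np.pi,0,yaw])
    print("turn first (tool):",(r.inv()*t).as_rotvec().round(3),"then shift cm:",(t.inv().apply(np.array([x,y,z])-p)*100).round(2),"pos",p.round(4),"rot",np.round(o["eef_rot"],3),"F",np.round(o["force"],1),"w",round(o["grip_width"],4),"t",o["time_s"])
E
python3 -m inch '[0,0,0,0,0,-0.169,0.36, 0,0,0,0,0,-0.169,0.36, 0,0,0,0,0,-0.169,0.36, 0,0,0,0,0,-0.169,0.36, 0,0,0,0,0,-0.169,0.36, 0,0,0,0,0,-0.169,0.36, 0,0,0,0,0,-0.169,0.36]' 20
python3 -m inch '[2.47,-2.6,0,0,0,0,0.36, 2.47,-2.6,0,0,0,0,0.36, 2.47,-2.6,0,0,0,0,0.36, 2.47,-2.6,0,0,0,0,0.36, 2.47,-2.6,0,0,0,0,0.36, 2.47,-2.6,0,0,0,0,0.36, 2.47,-2.6,0,0,0,0,0.36, 2.47,-2.6,0,0,0,0,0.36, 2.47,-2.6,0,0,0,0,0.36, 2.47,-2.6,0,0,0,0,0.36, 2.47,-2.6,0,0,0,0,0.36, 2.47,-2.6,0,0,0,0,0.36, 2.47,-2.6,0,0,0,0,0.36, 2.47,-2.6,0,0,0,0,0.36, 2.47,-2.6,0,0,0,0,0.36, 2.47,-2.6,0,0,0,0,0.36, 0,0,0,0,0,0,0.36]'
python3 - <<'E'
from h import *
go(.604,-.078,.122,.028)
E
```

```text
time_s: 1.78
ee_pos: [0.2211, -0.5036, 0.2054]
eef_rot: [-3.142, 0.0, 0.032]
force: [0.5, 0.3, -0.2]
grip_width: 0.0337
time_s: 3.9
ee_pos: [0.6062, -0.0758, 0.2049]
eef_rot: [-3.141, 0.0, 0.028]
force: [0.4, 0.4, -0.3]
grip_width: 0.0337
turn first (tool): [-0.  0.  0.] then shift cm: [-0.22  0.21  8.29] pos [ 0.6062 -0.0758  0.2049] rot [-3.141  0.     0.028] F [ 0.4  0.4 -0.3] w 0.0337 t 3.9
```

```bash
python3 -m inch '[-0.2,0.1,1,0,0,0,0.36, 0,0,2,0,0,0,0.36, 0,0,2,0,0,0,0.36, 0,0,1.5,0,0,0,0.36, 0,0,1,0,0,0,0.36, 0,0,0.8,0,0,0,0.36]'
python3 - <<'E'
from h import *
im,d=snap("side"); im2,d2=snap("top")
a=cv2.resize(im[130:230,220:330],(400,364),interpolation=cv2.INTER_CUBIC); b=cv2.resize(im2[140:230,290:390],(400,364),interpolation=cv2.INTER_CUBIC)
save("c.png",np.hstack([a,b]))
E
```

```text
time_s: 4.65
ee_pos: [0.6034, -0.0787, 0.1221]
eef_rot: [3.142, -0.0, 0.026]
force: [0.2, -0.4, -0.2]
grip_width: 0.0339
```

View pics/c.png

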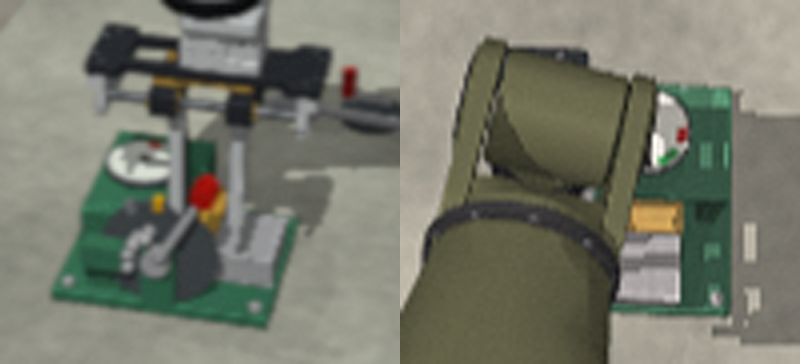

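Run:
```python
from h import *
f=lambda q:(pix("side",q)-[220,130])*3.64
for q in((.604,-.078,.139),(.587,-.079,.122),(.581,-.079,.122),(.621,-.079,.122)): print(q,f(q).round(0))
im,d=snap("side");P=cloud("side",d)
for (u,v) in((237,245),(237,200),(205,190),(178,190)):
    a,b=int(220+u/3.64),int(130+v/3.64); print(u,v,P[b,a].round(3),im[b,a])
```

```text
(0.604, -0.078, 0.139) [205. 193.]
(0.587, -0.079, 0.122) [226. 213.]
(0.581, -0.079, 0.122) [234. 214.]
(0.621, -0.079, 0.122) [185. 207.]
237 245 [ 0.594 -0.159  0.037] [109 109 110]
237 200 [ 0.577 -0.069  0.146] [149 151 151]
205 190 [ 0.604 -0.073  0.146] [158  21  14]
178 190 [ 0.627 -0.07   0.144] [153 156 155]
```

The fingers straddle the knob. Now I push along the arc to upright.

```bash
python3 -m inch '[0.5,0,-0.2,0,0,0,0.36, 0.5,0,-0.2,0,0,0,0.36, 0.5,0,-0.2,0,0,0,0.36, 0.5,0,-0.15,0,0,0,0.36, 0.5,0,-0.15,0,0,0,0.36, 0.5,0,-0.1,0,0,0,0.36, 0.5,0,-0.1,0,0,0,0.36, 0.5,0,0,0,0,0,0.36, 0.4,0,0,0,0,0,0.36, 0,0,0,0,0,0,0.36, 0,0,0,0,0,0,0.36]'
python3 - <<'E'
from h import *
im,d=snap("side");P=cloud("side",d);hsv=cv2.cvtColor(im,cv2.COLOR_RGB2HSV);X,Y,Z=P[...,0],P[...,1],P[...,2]
red=(d>0)&((hsv[...,0]<6)|(hsv[...,0]>174))&(hsv[...,1]>170)&(X>.5)&(X<.75)&(Y>-.15)&(Y<0)&(Z>.1)
print(red.sum(),P[red].mean(0).round(4)); go(.6474,-.079,.24,.028)
E
```

```text
time_s: 6.18
ee_pos: [0.6473, -0.0773, 0.1334]
eef_rot: [-3.142, 0.0, 0.026]
force: [0.1, -0.5, -1.0]
grip_width: 0.034
47 [ 0.6491 -0.0717  0.1535]
turn first (tool): [-0.    -0.    -0.002] then shift cm: [  0.     0.16 -10.65] pos [ 0.6473 -0.0774  0.1335] rot [-3.142 -0.     0.026] F [-0.3  0.8 -0.3] w 0.0341 t 6.225
```

The lever is upright: knob x is 0.649 against an expected 0.647. Now I rise, turn and go above the shim.

```bash
python3 -m inch '[0,0,-1.5,0,0,0,0.36, 0,0,-2.5,0,0,0,0.36, 0,0,-3,0,0,0,0.36, 0,0,-2,0,0,0,0.36, 0,0,0,0,0,-0.18,0.45, 0,0,0,0,0,-0.18,0.45, 0,0,0,0,0,-0.18,0.45, 0,0,0,0,0,-0.18,0.45, 0,0,0,0,0,-0.18,0.45, 0,0,0,0,0,-0.18,0.45, 0,0,0,0,0,-0.18,0.45, 0,0,0,0,0,-0.18,0.45, 0,0,0,0,0,-0.18,0.45]'
python3 -m inch '[3.05,-0.69,0,0,0,0,0.45, 3.05,-0.69,0,0,0,0,0.45, 3.05,-0.69,0,0,0,0,0.45, 3.05,-0.69,0,0,0,0,0.45, 3.05,-0.69,0,0,0,0,0.45, 3.05,-0.69,0,0,0,0,0.45, 3.05,-0.69,0,0,0,0,0.45, 3.05,-0.69,0,0,0,0,0.45, 3.05,-0.69,0,0,0,0,0.45, 3.05,-0.69,0,0,0,0,0.45, 3.05,-0.69,0,0,0,0,0.45, 3.05,-0.69,0,0,0,0,0.45, 3.05,-0.69,0,0,0,0,0.45, 3.05,-0.69,0,0,0,0,0.45, 0,0,0,0,0,0,0.45]'
python3 - <<'E'
from h import *
go(.517,.339,.1,1.65)
im,d=snap("side");save("d.png",im[170:400,180:400],2.6)
P=cloud("side",d);hsv=cv2.cvtColor(im,cv2.COLOR_RGB2HSV);X,Y,Z=P[...,0],P[...,1],P[...,2]
red=(d>0)&((hsv[...,0]<6)|(hsv[...,0]>174))&(hsv[...,1]>170)&(X>.5)&(X<.75)&(Y>-.15)&(Y<0)&(Z>.1)
if red.any(): print("knob",red.sum(),P[red].mean(0).round(4))
br=(d>0)&(hsv[...,0]>17)&(hsv[...,0]<30)&(hsv[...,1]>130)&(Z>.03)&(Z<.09)&(abs(X-.515)<.03)&(abs(Y-.342)<.03)
q=P[br]; print(len(q)); t=q[q[:,2]>.06]; print("top face",len(t),np.percentile(t,[2,50,98],axis=0).round(4)); r=cv2.minAreaRect(t[:,:2].astype(np.float32)*1000); print(r)
dk=(d>0)&(im.sum(-1)<175)&(Z<.028)&(Z>.008)&(X>.53)&(X<.63)&(Y>.31)&(Y<.375)
q=P[dk]; print(len(q))
for x in np.arange(.535,.63,.015):
    s=q[abs(q[:,0]-x)<.0075]
    if len(s)>3: print(round(x,3),np.percentile(s[:,1],[3,50,97]).round(4),np.percentile(s[:,2],95).round(4))
E
```

```text
time_s: 7.85
ee_pos: [0.6475, -0.0774, 0.2248]
eef_rot: [3.14, 0.0, 1.652]
force: [-0.0, 0.6, -0.4]
grip_width: 0.0422
time_s: 9.72
ee_pos: [0.5183, 0.3427, 0.2244]
eef_rot: [3.141, -0.001, 1.648]
force: [-0.6, -0.4, -0.2]
grip_width: 0.0421
turn first (tool): [ 0.001 -0.001 -0.002] then shift cm: [-0.36 -0.16 12.44] pos [0.5183 0.3427 0.2244] rot [ 3.141e+00 -1.000e-03  1.648e+00] F [-0.6 -0.4 -0.2] w 0.0421 t 9.725
185
top face 75 [[0.5044 0.3292 0.0607]
 [0.516  0.3381 0.0631]
 [0.5292 0.3463 0.0655]]
((517.0078125, 337.0879821777344), (25.482826232910156, 19.44712257385254), 2.33321475982666)
412
0.535 [0.3277 0.3476 0.3536] 0.0213
0.55 [0.3286 0.344  0.3538] 0.02
0.565 [0.3298 0.3456 0.3561] 0.019
0.58 [0.3318 0.3464 0.3579] 0.0174
0.595 [0.3324 0.3467 0.3586] 0.0158
0.61 [0.3342 0.3457 0.3571] 0.015
0.625 [0.3371 0.3444 0.3539] 0.0132
```

View pics/d.png

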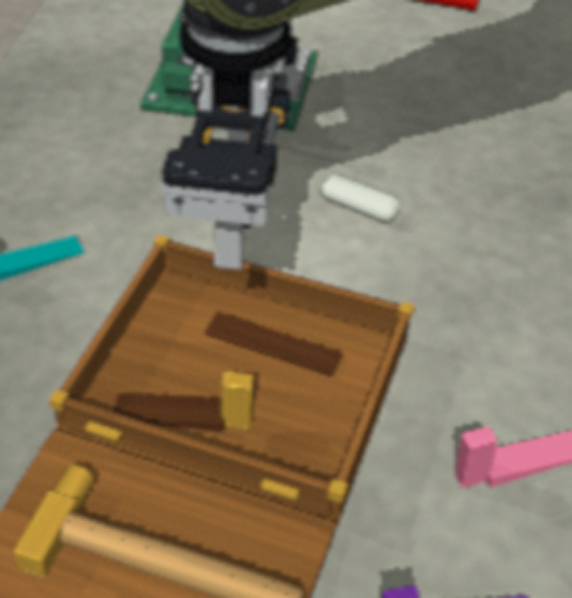

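```bash
python3 -m inch '[-0.45,-0.15,2,0,0,0,0.33, 0,0,3,0,0,0,0.33, 0,0,3,0,0,0,0.33, 0,0,3,0,0,0,0.33, 0,0,3,0,0,0,0.33, 0,0,2.5,0,0,0,0.33, 0,0,2,0,0,0,0.33, 0,0,1.3,0,0,0,0.33, 0,0,0,0,0,0,0.33]'
python3 -m inch '[0,0,0,0,0,0,0, 0,0,0,0,0,0,0, 0,0,0,0,0,0,0, 0,0,0,0,0,0,0, 0,0,0,0,0,0,0, 0,0,0,0,0,0,0]' 30
python3 -m inch '[0,0,-0.5,0,0,0,0, 0,0,-1.5,0,0,0,0, 0,0,-2.5,0,0,0,0, 0,0,-3,0,0,0,0, 0,0,-3,0,0,0,0, 0,0,-2.5,0,0,0,0, 0,0,0,0,0,0,0]'
python3 - <<'E'
from h import *
go(.45,-.177,.12,1.599)
E
```

```text
time_s: 10.9
ee_pos: [0.5178, 0.3363, 0.025]
eef_rot: [-3.141, 0.0, 1.646]
force: [0.4, 0.5, -0.0]
grip_width: 0.0311
time_s: 11.65
ee_pos: [0.5182, 0.3368, 0.0263]
eef_rot: [3.14, -0.001, 1.646]
force: [-2.0, -1.0, 6.2]
grip_width: 0.0161
time_s: 12.52
ee_pos: [0.5185, 0.337, 0.1579]
eef_rot: [3.138, -0.002, 1.646]
force: [-0.8, -0.2, -1.4]
grip_width: 0.0158
turn first (tool): [ 0.004 -0.002  0.047] then shift cm: [-51.19  -8.3    3.79] pos [0.5185 0.337  0.1579] rot [ 3.138e+00 -2.000e-03  1.646e+00] F [-0.8 -0.2 -1.4] w 0.0158 t 12.525
```

```bash
python3 -m inch '[0,0,0,0,0,0.047,0, -2.84,-0.405,0,0,0,0,0, -2.84,-0.405,0,0,0,0,0, -2.84,-0.405,0,0,0,0,0, -2.84,-0.405,0,0,0,0,0, -2.84,-0.405,0,0,0,0,0, -2.84,-0.405,0,0,0,0,0, -2.84,-0.405,0,0,0,0,0, -2.84,-0.405,0,0,0,0,0, -2.84,-0.405,0,0,0,0,0, -2.84,-0.405,0,0,0,0,0, -2.84,-0.405,0,0,0,0,0, -2.84,-0.405,0,0,0,0,0, -2.84,-0.405,0,0,0,0,0, -2.84,-0.405,0,0,0,0,0, -2.84,-0.405,0,0,0,0,0, -2.84,-0.405,0,0,0,0,0, -2.84,-0.405,0,0,0,0,0, -2.84,-0.405,0,0,0,0,0, 0,0,0,0,0,0,0]'
python3 - <<'E'
from h import *
go(.46,-.1763,.075,1.599)
im,d=snap("side");P=cloud("side",d);save("e.png",im[120:260,220:400],4)
it,dt=snap("top"); save("e2.png",it[140:260,290:410],5)
hsv=cv2.cvtColor(im,cv2.COLOR_RGB2HSV);X,Y,Z=P[...,0],P[...,1],P[...,2]
red=(d>0)&((hsv[...,0]<6)|(hsv[...,0]>174))&(hsv[...,1]>170)&(X>.5)&(X<.75)&(Y>-.15)&(Y<0)&(Z>.1)
print("knob",red.sum(),P[red].mean(0).round(4))
for n,I,D in(("side",im,d),("top",it,dt)):
  P=cloud(n,D);X,Y,Z=P[...,0],P[...,1],P[...,2]
  dk=(D>0)&(I[...,0].astype(int)-I[...,2]>15)&(I.sum(-1)<230)&(Z<.2)&(Z>.12)&(X>.46)&(X<.62)&(Y>-.22)&(Y<-.12)
  q=P[dk];print(n,len(q))
  for x in np.arange(.475,.6,.015):
    s=q[abs(q[:,0]-x)<.0075]
    if len(s)>3: print(round(x,3),np.percentile(s[:,1],[3,50,97]).round(4),np.percentile(s[:,2],[5,50,95]).round(4))
E
```

```text
time_s: 15.02
ee_pos: [0.4587, -0.1775, 0.1545]
eef_rot: [-3.14, -0.001, 1.597]
force: [-0.2, 0.2, -1.3]
grip_width: 0.0162
turn first (tool): [-0.001 -0.001 -0.002] then shift cm: [0.12 0.13 7.95] pos [ 0.4587 -0.1775  0.1545] rot [-3.140e+00 -1.000e-03  1.597e+00] F [-0.2  0.2 -1.3] w 0.0162 t 15.025
knob 39 [ 0.6483 -0.0712  0.1532]
side 198
0.475 [-0.189  -0.1671 -0.1604] [0.1381 0.1473 0.1494]
0.49 [-0.1903 -0.1667 -0.1603] [0.1363 0.1444 0.148 ]
0.505 [-0.1859 -0.1701 -0.1598] [0.1385 0.1435 0.1462]
0.52 [-0.186  -0.1699 -0.1586] [0.1381 0.1427 0.1449]
0.535 [-0.1842 -0.1685 -0.1598] [0.1382 0.1414 0.1447]
0.55 [-0.1829 -0.1686 -0.1578] [0.1365 0.1399 0.1426]
0.565 [-0.1825 -0.1726 -0.1608] [0.1363 0.1386 0.1407]
top 4
```

View pics/e.png

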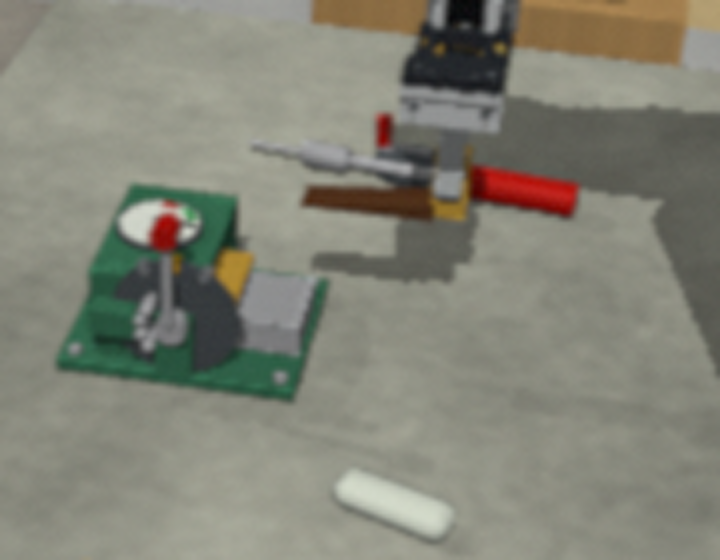

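```bash
python3 -m inch '[0.1,0.1,1.5,0,0,0,0, 0,0,2,0,0,0,0, 0,0,2,0,0,0,0, 0,0,2,0,0,0,0, 0,0,1,0,0,0,0, 0,0,0.5,0,0,0,0, 0,0,0,0,0,0,0]'
python3 -m inch '[0,0,0.15,0,0,0,0, 0,0,0,0,0,0,0, 0,0,0,0,0,0,0]'
python3 -m inch '[0,0,0.1,0,0,0,0, 0,0,0,0,0,0,0, 0,0,0,0,0,0,0]'
```

```text
time_s: 16.0
ee_pos: [0.4604, -0.1753, 0.0655]
eef_rot: [3.142, -0.0, 1.599]
force: [0.1, -0.3, -1.1]
grip_width: 0.0158
time_s: 16.38
ee_pos: [0.4604, -0.1755, 0.0642]
eef_rot: [3.141, 0.0, 1.599]
force: [0.4, -0.2, -0.5]
grip_width: 0.0157
time_s: 16.75
ee_pos: [0.4603, -0.1754, 0.0629]
eef_rot: [-3.142, -0.0, 1.599]
force: [-0.4, 0.6, -0.8]
grip_width: 0.0159
```

```bash
python3 -m inch '[0,1,0.1,0,0,0,0, 0,1,0.1,0,0,0,0, 0,0,0,0,0,0,0]'
for i in 1; do python3 -m inch '[0,0,0.1,0,0,0,0, 0,0,0,0,0,0,0, 0,0,0,0,0,0,0]'; done
python3 -m inch '[0,0,0.1,0,0,0,0, 0,0,0,0,0,0,0, 0,0,0,0,0,0,0]'
```

```text
time_s: 17.12
ee_pos: [0.481, -0.1748, 0.0607]
eef_rot: [-3.142, -0.0, 1.6]
force: [0.8, -0.3, -1.2]
grip_width: 0.0157
time_s: 17.5
ee_pos: [0.4802, -0.1749, 0.06]
eef_rot: [-3.142, -0.0, 1.599]
force: [0.2, 0.0, -0.7]
grip_width: 0.0158
time_s: 17.88
ee_pos: [0.4804, -0.1749, 0.0589]
eef_rot: [-3.142, 0.0, 1.599]
force: [-1.4, 0.4, -0.9]
grip_width: 0.016
```

```bash
python3 -m inch '[0,0,0.1,0,0,0,0, 0,0,0,0,0,0,0, 0,0,0,0,0,0,0]'
python3 -m inch '[0,0,0.05,0,0,0,0, 0,0,0,0,0,0,0, 0,0,0,0,0,0,0]'
python3 - <<'E'
from h import *
im,d=snap("side");P=cloud("side",d);save("f.png",im[150:230,230:350],6)
it,dt=snap("top");save("f2.png",it[150:240,300:400],6)
E
```

```text
time_s: 18.25
ee_pos: [0.4804, -0.1749, 0.0581]
eef_rot: [3.141, 0.0, 1.599]
force: [-2.4, 1.2, 4.0]
grip_width: 0.0159
time_s: 18.62
ee_pos: [0.4803, -0.1749, 0.0577]
eef_rot: [3.142, 0.0, 1.599]
force: [-3.8, 0.8, 6.1]
grip_width: 0.0154
```

View pics/f.png

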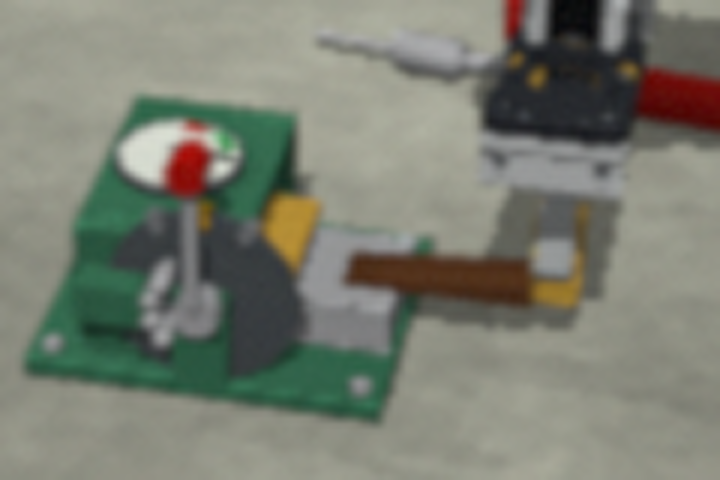

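The shim is flat on the anvil (contact at TCP 0.058, as predicted), square and centred. I ease the pressure slightly and slide in.

```bash
python3 -m inch '[0,0,-0.05,0,0,0,0, 0,0.5,0,0,0,0,0, 0,0.5,0,0,0,0,0, 0,0.5,0,0,0,0,0, 0,0.5,0,0,0,0,0, 0,0.5,0,0,0,0,0, 0,0.5,0,0,0,0,0, 0,0.5,0,0,0,0,0, 0,0.5,0,0,0,0,0, 0,0.5,0,0,0,0,0, 0,0.5,0,0,0,0,0, 0,0,0,0,0,0,0, 0,0,0,0,0,0,0]'
python3 - <<'E'
from h import *
im,d=snap("side");it,dt=snap("top");go(.55,-.1738,.058,1.599)
save("g.png",np.hstack([cv2.resize(im[145:225,230:330],(400,320),interpolation=cv2.INTER_CUBIC),cv2.resize(it[145:225,305:405],(400,320),interpolation=cv2.INTER_CUBIC)]))
E
```

```text
time_s: 20.35
ee_pos: [0.5308, -0.1735, 0.0581]
eef_rot: [3.14, 0.0, 1.599]
force: [2.5, -0.3, 3.0]
grip_width: 0.0157
turn first (tool): [ 0.001  0.    -0.   ] then shift cm: [-0.09  1.93  0.01] pos [ 0.5306 -0.1735  0.0581] rot [3.141 0.    1.599] F [2.  0.8 2.8] w 0.0159 t 20.45
```

View pics/g.png

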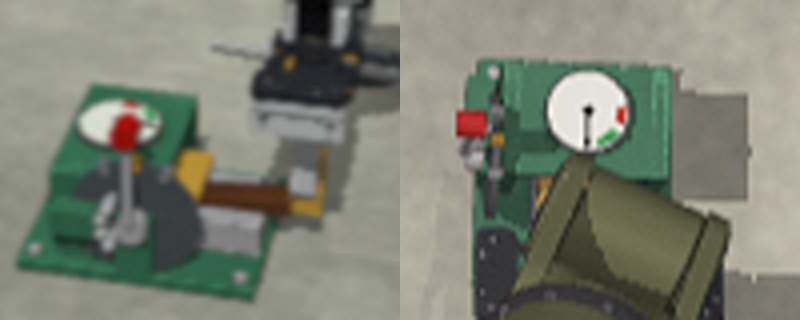

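```bash
cat >> h.py <<'E'
C0=None
def needle():
    global C0
    C0=np.load("dial.npy")
    for n in("top","side"):
        im,d=snap(n); g=im.astype(np.float32).sum(-1)/3; best=[]
        A=np.arange(-.3,1.7,.05)
        for a in A:
            s=[]
            for r in np.arange(.007,.0185,.0015):
                t=.028+a; u,v=pix(n,C0+r*np.array([-np.cos(t),-np.sin(t),0])); s.append(cv2.getRectSubPix(g,(1,1),(float(u),float(v)))[0,0])
            best.append(np.mean(s))
        b=np.array(best); u,v=pix(n,C0)
        print(n,"needle",A[b.argmin()].round(2),"min",b.min().round(),"med",np.median(b).round(), b[::4].round().astype(int).tolist())
E
python3 - <<'E'
from h import *
import h
it,dt=snap("top"); hsv=cv2.cvtColor(it,cv2.COLOR_RGB2HSV); P=cloud("top",dt)
m=np.zeros((420,560),np.uint8); m[155:190,335:370]=((hsv[155:190,335:370,1]<40)&(hsv[155:190,335:370,2]>150))
q=P[(m>0)&(dt>0)]; z=np.median(q[:,2]); cnt=max(cv2.findContours(m,0,2)[0],key=cv2.contourArea); (c,r)=cv2.minEnclosingCircle(cnt); e=cv2.fitEllipse(cnt)
print(z,c,r,e); C=at_z("top",e[0][0],e[0][1],z); print(C); np.save("dial.npy",C); needle()
E
python3 -m inch '[0,0.5,0,0,0,0,0, 0,0,0,0,0,0,0, 0,0,0,0,0,0,0]'
python3 -c "from h import *;needle()"
```

```text
0.0926669115679225 (351.4147033691406, 172.31517028808594) 9.981420516967773 ((351.03399658203125, 172.18606567382812), (18.0927677154541, 19.260536193847656), 35.717655181884766)
[ 0.68121575 -0.17017515  0.09266691]
top needle -0.0 min 130.0 med 219.0 [222, 168, 150, 186, 210, 220, 223, 223, 222, 220]
side needle -0.3 min 68.0 med 72.0 [68, 73, 75, 72, 69, 70, 71, 72, 73, 84]
time_s: 20.98
ee_pos: [0.5351, -0.1734, 0.0582]
eef_rot: [-3.141, 0.0, 1.599]
force: [-0.8, 0.4, 7.1]
grip_width: 0.0159
top needle -0.0 min 131.0 med 219.0 [221, 168, 150, 186, 210, 219, 223, 223, 221, 220]
side needle -0.3 min 68.0 med 72.0 [68, 73, 75, 72, 69, 69, 70, 72, 74, 84]
```

```bash
python3 -c "
from h import *
for z in(.0927,.1,.106): print(z,pix('side',at_z('top',351.03,172.19,z)),at_z('top',351.03,172.19,z))
print(ctrl.place_of('side','needle')[:2])
np.save('dial.npy',at_z('top',351.03,172.19,.106))"
python3 -m inch '[0,0.5,-0.02,0,0,0,0, 0,0,0,0,0,0,0, 0,0,0,0,0,0,0]'
python3 -c "from h import *;needle()"
```

```text
0.0927 [259.01503987 176.51105412] [ 0.68119312 -0.17015913  0.0927    ]
0.1 [259.54247587 174.74764415] [ 0.67915994 -0.16927664  0.1       ]
0.106 [259.97906109 173.28798132] [ 0.67748883 -0.16855131  0.106     ]
time_s: 21.45
ee_pos: [0.5399, -0.1732, 0.0582]
eef_rot: [-3.14, -0.0, 1.599]
force: [-1.9, -0.2, 6.2]
grip_width: 0.0156
top needle -0.0 min 129.0 med 219.0 [222, 168, 149, 186, 210, 220, 223, 223, 222, 221]
side needle 0.75 min 69.0 med 72.0 [69, 74, 77, 74, 70, 69, 70, 71, 74, 86]Traceback (most recent call last):
  File "<string>", line 4, in <module>
    print(ctrl.place_of('side','needle')[:2])
          ~~~~~~~~~~~~~^^^^^^^^^^^^^^^^^
ValueError: it knows: burnisher, chest, drill, flat_shim, gauge, hammer, jaw, lever_knob, mouth, shim, shim_grip, shim_tip
```

```bash
python3 -m inch '[0,0.5,-0.03,0,0,0,0, 0,0,0,0,0,0,0, 0,0,0,0,0,0,0]'
python3 -c "from h import *;needle()"
python3 -m inch '[0,0.5,0,0,0,0,0, 0,0,0,0,0,0,0, 0,0,0,0,0,0,0]'
python3 -c "
from h import *
needle();im,d=snap('side');it,d=snap('top')
save('i.png',np.hstack([cv2.resize(im[145:225,230:330],(400,320),interpolation=cv2.INTER_CUBIC),cv2.resize(it[145:225,305:405],(400,320),interpolation=cv2.INTER_CUBIC)]))"
```

```text
time_s: 21.92
ee_pos: [0.5446, -0.173, 0.0582]
eef_rot: [-3.14, -0.0, 1.599]
force: [-3.0, -0.2, 4.4]
grip_width: 0.0157
top needle 0.2 min 119.0 med 216.0 [207, 198, 154, 141, 198, 217, 223, 223, 222, 221]
side needle -0.3 min 69.0 med 73.0 [69, 75, 77, 75, 72, 71, 71, 71, 73, 85]
time_s: 22.4
ee_pos: [0.5496, -0.1729, 0.0583]
eef_rot: [-3.14, -0.0, 1.599]
force: [-3.8, -0.4, 5.3]
grip_width: 0.0158
top needle 0.3 min 105.0 med 208.0 [145, 156, 139, 105, 154, 212, 224, 224, 223, 221]
side needle -0.3 min 69.0 med 73.0 [69, 75, 78, 76, 72, 70, 70, 71, 74, 85]
```

View pics/i.png

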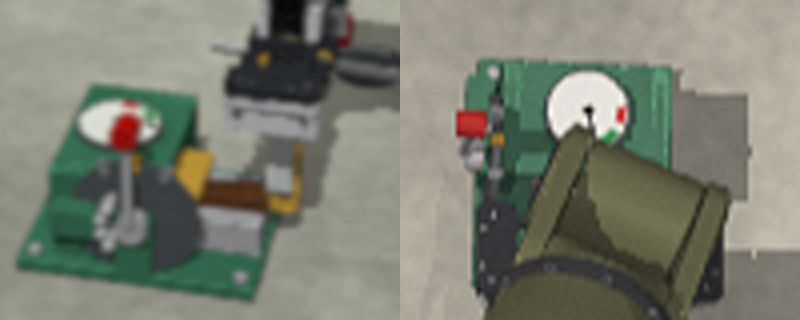

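The needle has started to move, about 0.2–0.35 rad, with contact at TCP x of about 0.541. I'm aiming for about 0.6, so roughly 6 mm more.

```bash
python3 -m inch '[0,0.3,0,0,0,0,0, 0,0,0,0,0,0,0, 0,0,0,0,0,0,0]'
python3 -c "from h import *;needle()"
python3 -m inch '[0,0.3,0,0,0,0,0, 0,0,0,0,0,0,0, 0,0,0,0,0,0,0]'
python3 -c "
from h import *
needle();im,d=snap('side');it,d=snap('top')
save('j.png',np.hstack([cv2.resize(im[155:205,235:315],(400,300),interpolation=cv2.INTER_CUBIC),cv2.resize(it[157:187,332:372],(400,300),interpolation=cv2.INTER_CUBIC)]))"
```

```text
time_s: 22.98
ee_pos: [0.5523, -0.1728, 0.0583]
eef_rot: [-3.139, -0.0, 1.599]
force: [-7.0, -0.3, 6.6]
grip_width: 0.0162
top needle 0.3 min 83.0 med 190.0 [108, 110, 100, 83, 121, 197, 220, 223, 223, 221]
side needle -0.3 min 69.0 med 74.0 [69, 74, 78, 77, 74, 71, 70, 72, 75, 85]
time_s: 23.45
ee_pos: [0.5553, -0.1727, 0.0583]
eef_rot: [-3.139, -0.0, 1.599]
force: [-6.3, -0.9, 7.7]
grip_width: 0.0162
top needle 0.35 min 67.0 med 152.0 [82, 77, 76, 69, 79, 164, 217, 223, 223, 221]
side needle 0.8 min 68.0 med 74.0 [69, 74, 77, 77, 73, 70, 69, 71, 75, 86]
```

View pics/j.png

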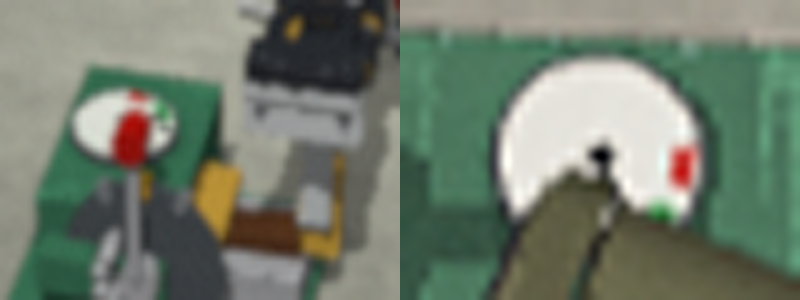

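Run:
```python
from h import *
im,_=snap("side"); it,_=snap("top")
np.set_printoptions(linewidth=250)
g=cv2.imread("pics/g.png")[...,::-1]
rs=cv2.resize(g[:,:400],(100,80),interpolation=cv2.INTER_AREA); rt=cv2.resize(g[:,400:],(100,80),interpolation=cv2.INTER_AREA)
i_=cv2.imread("pics/i.png")[...,::-1]; r2=cv2.resize(i_[:,:400],(100,80),interpolation=cv2.INTER_AREA)
print("side rest(green ch)");print(rs[170-145:184-145,260-230:274-230,1])
print("side .5496");print(r2[170-145:184-145,260-230:274-230,1])
print("side now");print(im[170:184,260:274,1])
print("side now R");print(im[170:184,260:274,0])
print("top rest");print(rt[168-145:184-145,345-305:361-305,1])
print("top now");print(it[168:184,345:361,1])
```

```text
side rest(green ch)
[[147 104  83  90 106 113 113 108 108 110 109 110 112 114]
 [173 135 114 111 130 146 141 121 110 107 107 109 110 110]
 [195 176 165 166 185 189 173 146 126 113 108 107 107 109]
 [147 122 119 142 183 201 185 159 149 133 109 106 107 108]
 [ 71  44  47  80 132 173 176 161 163 151 113 102 107 109]
 [ 24  16  17  34  72 119 144 152 169 161 115  99 104 107]
 [ 17  17  13  17  53 111 147 148 149 134 101  95 102 106]
 [ 15  17  15  25  73 145 196 195 165 118  88  95 101 105]
 [ 15  16  16  36  94 162 202 191 146  94  82  95 101 104]
 [ 14  16  17  42  97 146 157 132  95  76  85  98 102 106]
 [ 13  14  17  34  70  97  95  81  78  85  96 103 104 105]
 [ 18  20  24  30  43  57  64  76  91  99 103 105 107 102]
 [ 46  46  50  51  51  55  63  76  95 103 107 107 107  96]
 [ 84  82  81  77  72  68  66  72  91 104 107 108 103  88]]
side .5496
[[147 103  83  93 109 114 114 109 108 111 111 112 112 115]
 [174 135 114 116 135 147 141 122 110 108 108 110 110 112]
 [195 177 166 168 187 188 169 142 126 114 108 108 110 110]
 [148 121 120 142 179 191 171 151 146 132 112 106 108 109]
 [ 72 
[... 3721 characters left out ...]
 233 228 227 231 240  98  40]
 [229 219 202 123  79 150 138  61 200 234 227 228 232 221  71  34]
 [235 161 113  75  71  66  60  56  91 238 231 230 232 224 148 104]
 [204 101  79  83  79  82  74  70  64 185 237 234 227 229 227 214]
 [113  81  90  91  87  88  83  95  85  73 190 194 193 188 227 220]
 [ 79  91  93  94  93  91  90 142  75  66  85  92 121 115 168 137]
 [ 92  97  92  96  97  96  92 116  77  80  72  70  67  66 102  71]
 [ 93  96  93  94  95  97  72  42  91  88  82  81  78  73  71  67]
 [ 97  91  90  95  93  93  42  78  96  95  90  90  84  80  77  79]
 [ 94  92  95  94  99  80  40 101  99  96  96  94  92  89  85  83]
 [ 92  95  94  95  96  63  56 102 104  99  98  98  98  94  93  88]]
```

Run:
```python
from h import *
for z in(.095,.1,.106):
    C=at_z("top",351.5,172.1,z)
    for a in(0,.2,.4,.6,.8,.96,1.25):
        L=[pix("side",C+r*np.array([-np.cos(.028+a),-np.sin(.028+a),0])) for r in(0,.027)]
        out=[]
        for c in(265,266):
            k=(c-L[0][0])/(L[1][0]-L[0][0]); out.append((L[0][1]+k*(L[1][1]-L[0][1])).round(2))
        print(z,a,np.round(L,1).tolist(),"row at 265,266",out)
```

```text
0.095 0 [[259.2, 175.7], [267.6, 176.7]] row at 265,266 [np.float64(176.41), np.float64(176.53)]
0.095 0.2 [[259.2, 175.7], [267.8, 175.8]] row at 265,266 [np.float64(175.77), np.float64(175.79)]
0.095 0.4 [[259.2, 175.7], [267.7, 174.9]] row at 265,266 [np.float64(175.15), np.float64(175.06)]
0.095 0.6 [[259.2, 175.7], [267.2, 174.0]] row at 265,266 [np.float64(174.48), np.float64(174.28)]
0.095 0.8 [[259.2, 175.7], [266.4, 173.2]] row at 265,266 [np.float64(173.71), np.float64(173.36)]
0.095 0.96 [[259.2, 175.7], [265.6, 172.6]] row at 265,266 [np.float64(172.93), np.float64(172.45)]
0.095 1.25 [[259.2, 175.7], [263.7, 171.8]] row at 265,266 [np.float64(170.69), np.float64(169.83)]
0.1 0 [[259.5, 174.5], [268.0, 175.5]] row at 265,266 [np.float64(175.15), np.float64(175.27)]
0.1 0.2 [[259.5, 174.5], [268.2, 174.6]] row at 265,266 [np.float64(174.56), np.float64(174.57)]
0.1 0.4 [[259.5, 174.5], [268.1, 173.7]] row at 265,266 [np.float64(173.98), np.float64(173.89)]
0.1 0.6 [[259.5, 174.5], [267.6, 172.8]] row at 265,266 [np.float64(173.36), np.float64(173.15)]
0.1 0.8 [[259.5, 174.
[... 261 characters left out ...]
(168.95)]
0.106 0 [[260.0, 173.0], [268.5, 174.1]] row at 265,266 [np.float64(173.64), np.float64(173.76)]
0.106 0.2 [[260.0, 173.0], [268.7, 173.1]] row at 265,266 [np.float64(173.1), np.float64(173.11)]
0.106 0.4 [[260.0, 173.0], [268.6, 172.2]] row at 265,266 [np.float64(172.57), np.float64(172.47)]
0.106 0.6 [[260.0, 173.0], [268.1, 171.4]] row at 265,266 [np.float64(172.0), np.float64(171.79)]
0.106 0.8 [[260.0, 173.0], [267.3, 170.6]] row at 265,266 [np.float64(171.33), np.float64(170.99)]
0.106 0.96 [[260.0, 173.0], [266.4, 170.0]] row at 265,266 [np.float64(170.66), np.float64(170.19)]
0.106 1.25 [[260.0, 173.0], [264.5, 169.2]] row at 265,266 [np.float64(168.74), np.float64(167.89)]
```

Compared with rest, the needle in the side view has shifted by about 1.2 px, which is roughly 0.35 rad, just in the green. I firm up the grip and advance a little to centre it in the band.

```bash
cat >> h.py <<'E'
def sideneedle():
    im,_=snap("side"); g=im[168:182,258:272,1].astype(float)
    ref=cv2.resize(cv2.imread("pics/g.png")[:,:400,1],(100,80),interpolation=cv2.INTER_AREA)[23:37,28:42].astype(float)
    print((g-ref).round().astype(int)[:, 4:11]); o=ctrl.get_obs(); print(np.round(o["force"],1),np.round(o["ee_pos"],4))
E
python3 -m inch '[0,0,-0.03,0,0,0,0, 0,0.2,0,0,0,0,0, 0,0.2,0,0,0,0,0, 0,0,0,0,0,0,0, 0,0,0,0,0,0,0]' 45
python3 -c "from h import *;sideneedle()"
python3 -m inch '[0,0.2,0,0,0,0,0, 0,0,0,0,0,0,0, 0,0,0,0,0,0,0]'
python3 -c "from h import *;sideneedle()"
```

```text
time_s: 24.38
ee_pos: [0.5593, -0.1726, 0.0583]
eef_rot: [-3.139, -0.001, 1.599]
force: [-5.3, -0.5, 4.0]
grip_width: 0.0155
[[  0   1   0  -1   0   0   0]
 [  0   2   1   2   0   1   1]
 [ -5   2   4  -1   0   0   0]
 [ -2   0   5   3   2   0   0]
 [  7   4   4  -4  -8  -4  -1]
 [  1  -3 -17 -39 -40 -20  -4]
 [ -3 -12 -30 -38 -20  -7  -1]
 [ -3  -7   1  21  33  12   5]
 [  2   0  14  33  36   8  -1]
 [  2  -2   4  12  12   7   3]
 [  0   0  -1   3   6   5   2]
 [ -3   1   3   5   4   1  -1]
 [ -4   0   2   2   1  -1  -2]
 [ -2   0   2   0  -1   1   3]]
[-5.8  0.2  4.2] [ 0.5593 -0.1726  0.0583]
time_s: 24.8
ee_pos: [0.5612, -0.1725, 0.0583]
eef_rot: [-3.139, -0.001, 1.599]
force: [-6.2, 0.0, 4.6]
grip_width: 0.0158
[[ -1   1   1  -1   1   0   0]
 [  2   1   2   3   1   2   0]
 [ -3   2   4   1   1   1   1]
 [ -2   2   4   2   1   1   0]
 [  8   6   0  -8  -8  -7  -3]
 [  1  -4 -24 -45 -41 -25  -7]
 [ -3 -10 -23 -21  -3  -5  -2]
 [ -3  -6   8  30  39  13   5]
 [  1   0  15  33  36   8  -1]
 [  3  -2   4  10  11   6   5]
 [  0  -1  -1   3   5   5   3]
 [  0  -1   4   5   3   1  -1]
 [ -1  -1   2   3  -1  -2  -2]
 [ -3   0   2   0   2   3   2]]
[-7.1 -0.1  3.5] [ 0.5613 -0.1725  0.0583]
```

```bash
python3 -m inch '[0,0,0,0,0,0,0, 0,0,0,0,0,0,0, 0,0,0,0,0,0,0, 0,0,0,0,0,0,0]'; python3 -c "
from h import *
im,d=snap('side');sideneedle();P=cloud('side',d);hsv=cv2.cvtColor(im,cv2.COLOR_RGB2HSV);X,Y,Z=P[...,0],P[...,1],P[...,2]
red=(d>0)&((hsv[...,0]<6)|(hsv[...,0]>174))&(hsv[...,1]>170)&(X>.5)&(X<.75)&(Y>-.15)&(Y<0)&(Z>.1)
print('knob',P[red].mean(0).round(4))
save('k.png',im[150:220,235:335],7.5)"
```

```text
time_s: 25.35
ee_pos: [0.5612, -0.1725, 0.0583]
eef_rot: [-3.139, -0.001, 1.599]
force: [-6.2, 0.3, 5.0]
grip_width: 0.0154
[[ -1   0   0   1   2   0   1]
 [  2   1   2   2   0   2  -1]
 [ -3   2   3   2   0   0   0]
 [ -4   1   6   2   2  -1   1]
 [  8   6   1 -10  -9  -5  -2]
 [  1  -5 -23 -46 -42 -24  -6]
 [ -1  -9 -22 -21  -4  -7  -2]
 [ -2  -7   7  30  40  13   5]
 [  1   1  15  33  36   9  -1]
 [ -2  -2   3  10  11   6   5]
 [ -2  -1   0   4   5   5   1]
 [ -2   0   4   5   2   2  -1]
 [ -1  -1   2   3   2  -2  -2]
 [  0   2   0  -1   0   2   2]]
[-7.3 -0.4  4.5] [ 0.5612 -0.1725  0.0583]
knob [ 0.6481 -0.0707  0.1535]
```

View pics/k.png

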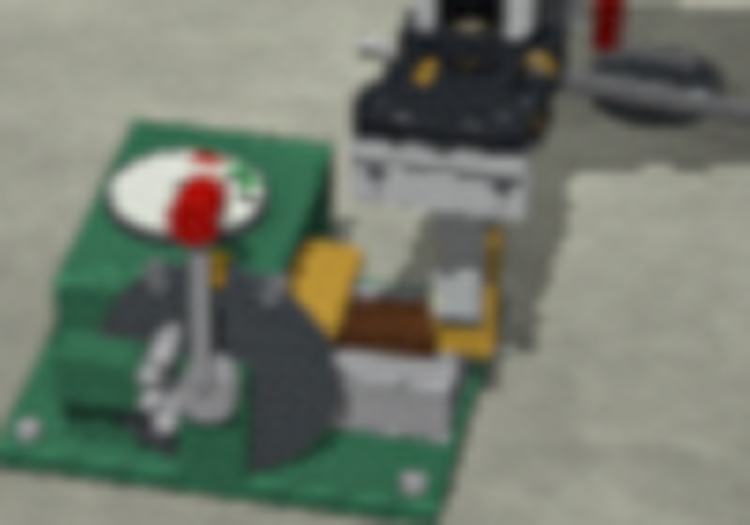

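Final look: the lever is upright, the shim lies flat under the jaw, and the needle crosses the green patch at (240,178). Readings are steady, so I'm handing in.

```bash
python3 -c "
from station import ctrl
print(ctrl.hand_in())"
```

```text
the job is handed in; nothing more can be done
None
```

I handed the job in at about 25.5 s of the 64 s allowed, with the shim still gripped in the mouth and the needle reading green. No verdict was reported.

**What I did:** I straddled the red knob and moved it along its arc into the middle notch. I then took the rosewood shim by its brass tab, set it flat on the anvil and slid it in square and centred, in small steps.

**Last checks:**
- **Lever:** upright, knob at x = 0.648 m where 0.647 m was expected.
- **Shim:** gripped at 45 N with the tab between the fingers. The nose is about 15–20 mm past the gauge's centre, so well over 20 mm inside the mouth. Tilt was about 0.003 rad by the tool's own pose, with about 6 N of drag against the push, holding steady.
- **Needle:** about 0.57 rad, inside the green band, and not changing between the last two looks.

**What disagreed:**
- **Needle estimate:** the arm hid most of the dial from the top camera, so that reading comes from small pixel shifts in the side view. Tool travel alone would have given up to about 0.83 rad, still green.
- **Shim slip:** the likely cause of that gap is the tab sliding about 4 mm back in the grip before I firmed it up. I did not measure that separately.
- **Other tools:** I touched none that I know of, but did not re-measure their positions at the end.

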